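# Clamp the white collar nut for deburring

## Task

The white collar nut is standing loose in one of the two blue screw clamps. Take hold of that clamp's T-handle, turn it clockwise until rising resistance shows that the nut is firmly clamped (not cranked down hard), and let go. Leave the other clamp, with the red cap, as it is.

Things in the scene. Friction and masses are not known exactly. Their poses are not given: they have to be found in the camera images.
- nut_clamp_bar (a point): T-handle of the blue clamp holding the white nut: level round bar, 10 mm thick, 72 mm long, black ball ends. Point: mid-bar on the upright screw's axis, 177.5 mm above the bench; x along the bar, z up. 38 mm free below it, round an 11 mm shank. Clockwise from above drives it down, 3 mm per rad, against about 0.2 N m of friction; it stays where left; at least 1.9 rad of turn.
- nut_clamp_plate: Round steel pressure plate, 44 mm across, 7 mm thick, on brass disc springs under that screw; it sinks with the handle and does not turn. Origin: centre of its underside. It starts 1.2 to 2.8 mm above the nut, so it meets the nut after 0.4 to 0.95 rad; then the turning resistance rises, about 0.5 N m per rad (clamping force 180 N per rad). Firm: 0.2 to 0.5 rad past contact.
- white_nut: White plastic collar nut, 52 mm across and 36.5 mm high, standing loose on the clamp's 60 mm steel anvil, its top 58.5 mm above the bench. Origin: centre of its underside, z up. It is not to be grasped.
- cap_clamp_ball (a point): One of the two black balls (15 mm) at the ends of the same kind of T-handle on the other blue clamp, the bystander; point: the ball's centre, 36 mm from the screw's axis; x along the bar, outwards, z up. That clamp looks alike but has a taller anvil with a small red flanged cap, 31 mm, on it. Not to be touched.
Not all that is in view belongs to the job. What is shaped like the part that bears nut_clamp_bar but brown is not meant.

How it is judged:
At the end, for the whole second after the job is handed in: The pressure plate presses on the nut, handle released, with more than 25 N; the nut stands upright (within 8 degrees) on its anvil, within 10 mm of where it was (contact force between nut_clamp_plate and white_nut above 25 N and distance of white_nut from where it was at the start of the episode below 0.01 m and angle between white_nut's own z axis and vertical below 0.15 rad); the robot touches nothing.
It fails at once if the nut is over-tightened (contact force between nut_clamp_plate and white_nut above 120 N).
It fails at once if the T-handle of the clamp with the red cap is moved (distance of cap_clamp_ball from where it was at the start of the episode above 0.008 m).
It also fails if it takes over 42 s, if anything falls off the work surface, if the arm or the gripper's body presses on something with over 40 N, if the wrist force passes 120 N, or if a joint passes its speed limit or range.

## Robot

A 6-joint arm with a two-finger parallel gripper is mounted at the origin on the work surface; the furniture and walls round the work are solid. World frame = base frame: x ahead of the robot, y to its left, z up, the work surface at z = 0. Lengths are in m, angles in rad, forces in N, time in s.
With the tool pointing down it reaches from about 0.25 to 0.8 m from the base axis. Payload 3.9 kg.
Tool frame: the origin (TCP) lies at the very end of the fingers, on their centre line; the grasp point (between the pads) lies 19 mm behind it (manip.hold_point_z is the distance from the TCP to the grasp point, in m); z points along the fingers, x is the direction in which the jaws open and shut, and the axes are right-handed (so a half turn about z gives the same grasp; the last joint's range is limited). The gripper opens to 85 mm and grips with 20 to 120 N. Pads are 22 mm wide; open, the fingers measure 114 mm over their backs; the gripper's body (76 mm by 85 mm) begins 54 mm behind the grasp point. The pads swing forward as they close: fully open they stand 13 mm farther back than shut.
Start: joints at [1.103, 0.26, -0.138, 1.173, 0, 1.571], TCP at [0.237, 0.469, 0.231] pointing down, gripper open.
Joint ranges: [-2.78, 2.78], [-0.83, 1.72], [-1.28, 1.37], [-1.9, 2.12], [-1.57, 1.48], [-3.14, 3.14]. Speed limits (rad/s): [2.57, 2.57, 3.14, 3.14, 3.14, 3.14].

## Interface

Orientations are given as a unit quaternion [x, y, z, w].
In Python, from bench import manip, camera gives the robot as it stands. The module is installed in compiled form; this text tells all that it offers.
- The arm moves only by the tool jog_arm, never from a script. Its arguments are lists of equal length, an entry for each row: "dr": the turn, a rotation vector about the tool's x, y, z in rad, a list of three; "linear": the shift along the tool's x, y, z in cm, a list of three; "claw": the finger opening in cm, from 0 to 8.54. A call has 1 to 5 rows; each row is the pose to reach, as a shift and turn from the pose commanded when the call began, along the tool's axes at that moment; what a row does not reach only later rows make up. A row lasts 1/12 s, in which the tool goes at most 41.7 mm and 7.16 degrees, less where a joint would pass 70% of its speed; a pose out of reach is approached as far as the arm can. A call with a gripper value outside its range is refused whole. The fingers move at their own pace and stop on an object; "force" is the grip in N (left out, the last holds). Time passes only in rows, so rows that repeat a pose let the fingers close. It gives the time, the measured TCP pose, the force and the opening at its end, in the units of the state.
- manip.sense(): the state, without advancing time (a new reading comes with each control period).
- camera(name): name is "scene" or "top" or "wrist"; returns a dict with "frame" (420x560x3 uint8, red, green, blue), "mtx" (3x3 intrinsics, pixels), "rvec" (rotation vector, rad) and "tvec" (3), from world to camera coordinates, as OpenCV has them. Camera axes: x right, y down, z forward; pixel columns grow to the right and rows downward; lengths in m; the calibration is good to about 2 mm. A picture is of the moment at which its call begins. There is no depth.
- manip.sign_off(): hands the job in, once; it reports no verdict.
The state is a dict: "time": time; "qpos": joint angles; "joint_vel": joint speeds; "effort": joint torques, N m; "position": TCP position; "ee_rot": TCP orientation; "wrist_force": force on the tool from outside, world axes, zero at the start; "ft_torque": the same for the moment, N m; "width": finger opening in m.
Only numpy, scipy, OpenCV 4.12 (cv2) and the standard library are available. Lean on these libraries where they do the work, as an engineer would, in place of code of your own. Each camera call takes 0.05 s, during which the arm holds its last target. There are 200 camera calls.

## Working session

There is one attempt and no reset: what is moved stays moved. The work goes in short steps, Python scripts to look and compute and a tool call to move; the robot and the scene stay as the last step left them, time stands still between calls to the robot, and variables do not carry over. Pictures are saved under pics/ and viewed, about 8 in all and at most 12, crops included, and the job is handed in when it is done.

Besides the shell and the picture viewer there is one more tool, called as name(argument=value, ...), one argument or row to a line, values as JSON. jog_arm: Moves the arm, as the interface text tells. Its arguments: {"type":"object","properties":{"dr":{"type":"array"},"linear":{"type":"array"},"claw":{"type":"array"},"force":{"type":"number"}},"required":["dr","linear","claw"]}

```bash
mkdir -p pics
cat > h.py <<'E'
import numpy as np, cv2
from bench import manip, camera
def snap(n,f):
    c=camera(n); cv2.imwrite('pics/'+f,c['frame'][:,:,::-1]); np.savez('pics/'+f[:-4],**c); return c
def load(f): return dict(np.load('pics/'+f+'.npz'))
def cast(c,uv,z):
    R=cv2.Rodrigues(c['rvec'])[0]; t=c['tvec'].reshape(3); o=-R.T@t
    d=R.T@np.linalg.inv(c['mtx'])@np.array([uv[0],uv[1],1.]); return o+d*(z-o[2])/d[2]
def proj(c,P): return cv2.projectPoints(np.array(P,float).reshape(-1,1,3),c['rvec'],c['tvec'],c['mtx'],None)[0].reshape(-1,2)
E
python3 - <<'E'
from h import *
a=snap('scene','s1.png');b=snap('top','t1.png')
cv2.imwrite('pics/both.png',cv2.resize(np.vstack([a['frame'],b['frame']])[:,:,::-1],None,fx=.7,fy=.7))
print(manip.sense())
for c in(a,b):print(-cv2.Rodrigues(c['rvec'])[0].T@c['tvec'].reshape(3))
E
```

```text
{'time': 0.1, 'qpos': array([ 1.10297221e+00,  2.60625575e-01, -1.39282368e-01,  1.17270080e+00,
        6.68684345e-07,  1.57082213e+00]), 'joint_vel': array([-1.04718393e-03, -1.53239258e-03,  3.63565623e-03,  2.46864153e-03,
        3.14565480e-05,  8.38721939e-04]), 'effort': array([ 3.05099338e-04, -4.06507909e+01,  2.54527134e+01,  1.00666561e-02,
       -1.43884444e-05,  8.05842689e-06]), 'position': array([0.23645976, 0.468023  , 0.23052834]), 'ee_rot': array([ 8.51753221e-01,  5.23942391e-01, -7.72028461e-04,  4.74535894e-04]), 'wrist_force': array([ 0.4803159 , -0.5454722 ,  0.45626473]), 'ft_torque': array([0.05270954, 0.01864591, 0.00949089]), 'width': 0.08571448088831035}
[-0.12758699 -0.99749493  0.65444426]
[ 0.25265537 -0.24085374  2.07835544]
```

View pics/s1.png

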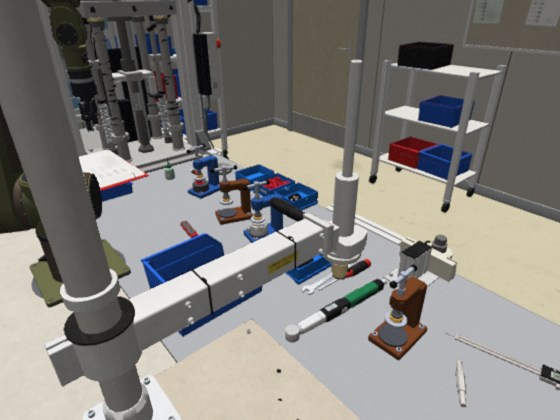

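View pics/t1.png

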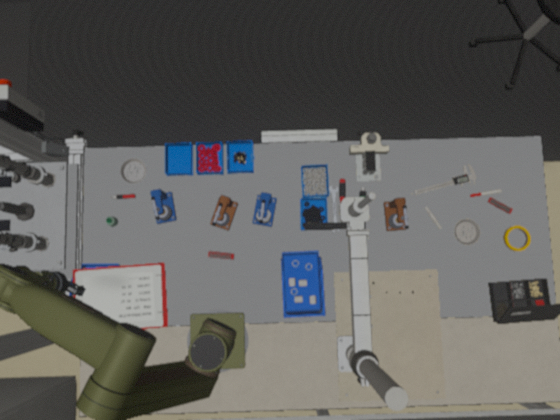

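The scene view shows blue clamps near (260,215) and (203,175), and brown ones near (233,200) and (400,310). The top view shows blue at (265,210) and (163,207), brown at (225,212) and (397,213). I'll take close crops to see which blue clamp holds the nut.

Run:
```python
from h import *
a=load('s1');b=load('t1')
A=cv2.resize(a['frame'][140:260,170:310],None,fx=5,fy=5,interpolation=2)[:300*2,:]
B=cv2.resize(b['frame'][180:235,140:290],None,fx=5.2,fy=5.2,interpolation=2)
cv2.imwrite('pics/c1.png',A[:,:,::-1]);cv2.imwrite('pics/c2.png',B[:,:,::-1])
for n,c in(('s',a),('t',b)):
  print(n,proj(c,[[0,0,0],[.237,.469,.231],[.5,0,0]]).round(),c['mtx'][0,0])
print([cast(b,p,.1775).round(3) for p in((265,210),(163,207),(225,212),(397,213))])
```

```text
s [[ 80. 270.]
 [ 94. 130.]
 [233. 211.]] 388.3194770766659
t [[218. 340.]
 [ 72. 282.]
 [216. 209.]] 534.5604796688566
[array([ 0.472, -0.195,  0.178]), array([0.492, 0.169, 0.178]), array([ 0.468, -0.052,  0.178]), array([ 0.448, -0.667,  0.178])]
```

View pics/c1.png

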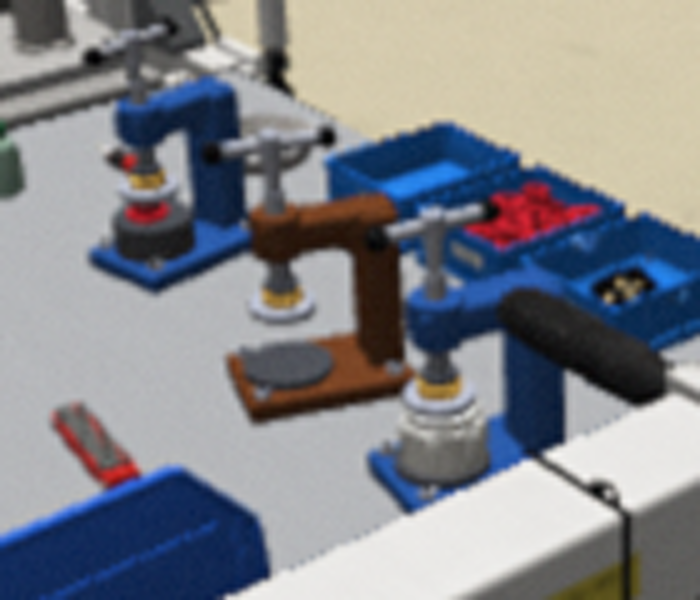

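View pics/c2.png

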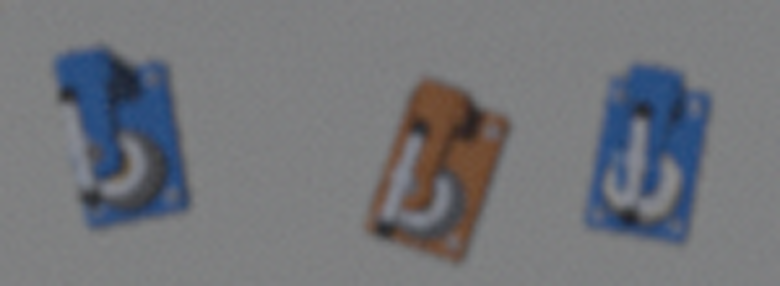

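The nut clamp is the right-hand blue one, top (265,210) and scene crop (437,400), with the white nut under its plate. The left blue one (scene crop 150,205) has the red cap, and the brown ones are decoys. A black rod on the white arm ends close to the nut clamp, so I'll triangulate the bar balls and the rod tip.

Run:
```python
from h import *
a=load('s1');b=load('t1')
def P(c):
    return c['mtx']@np.hstack([cv2.Rodrigues(c['rvec'])[0],c['tvec'].reshape(3,1)])
def tri(p,q):
    X=cv2.triangulatePoints(P(a),P(b),np.array(p,float),np.array(q,float));return (X[:3]/X[3]).ravel().round(3)
s=lambda u,v:(170+u/5,140+v/5); t=lambda u,v:(140+u/5.2,180+v/5.2)
print('nut far',tri(s(490,210),t(642,108)),'near',tri(s(377,239),t(628,217)))
print('cap far',tri(s(172,28),t(68,95)),'near',tri(s(93,58),t(90,200)))
print('rod tip',tri(s(515,305),(305,226)),'rod base',tri(s(650,382),(345,226)))
print([cast(b,t(u,v),.1775).round(3) for u,v in((642,108),(628,217))])
print('white arm end',tri((333,230),(357,207)))
B=cv2.resize(b['frame'][180:240,240:400],None,fx=5,fy=5,interpolation=2);cv2.imwrite('pics/c3.png',B[:,:,::-1])
```

```text
nut far [ 0.505 -0.191  0.176] near [ 0.431 -0.18   0.177]
cap far [0.526 0.205 0.176] near [0.453 0.19  0.175]
rod tip [ 0.408 -0.335  0.205] rod base [ 0.396 -0.468  0.226]
[array([ 0.505, -0.19 ,  0.178]), array([ 0.43 , -0.179,  0.178])]
white arm end [ 0.463 -0.516  0.187]
```

View pics/c3.png

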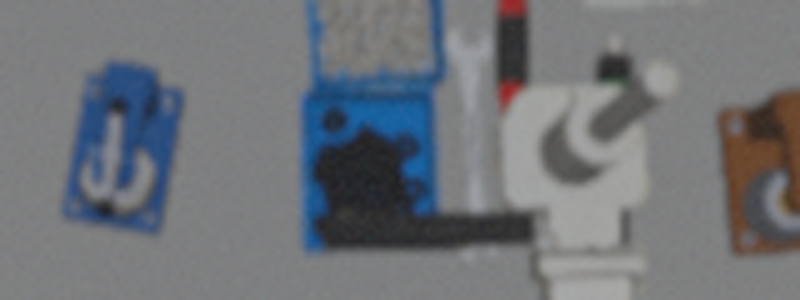

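Both ball triangulations give z≈0.177 and a bar about 75 mm long, which matches. The bar's middle is at about (0.468,-0.185) with yaw -0.146. The rod tip is 150 mm away, so it's clear. I'll travel high to a hover pose.

jog_arm(
  dr=[
    [0,0,0],
    [0,0,0],
    [0,0,0],
    [0,0,0],
    [0,0,0],
  ],
  linear=[
    [-2.4,2.5,-1.2],
    [-4.8,5,-2.4],
    [-7.2,7.5,-3.6],
    [-9.6,10,-4.8],
    [-12,12.5,-6],
  ],
  claw=[8.5,8.5,8.5,8.5,8.5],
)

```text
time: 0.52
position: [0.2941, 0.3034, 0.2914]
ee_rot: [0.852, 0.524, -0.0, 0.0]
wrist_force: [1.9, 1.2, 0.6]
width: 0.0851
```

jog_arm(
  dr=[
    [0,0,0],
    [0,0,0],
    [0,0,0],
    [0,0,0],
    [0,0,0],
  ],
  linear=[
    [-2.4,2.5,0],
    [-4.8,5,0],
    [-7.2,7.5,0],
    [-9.6,10,0],
    [-12,12.5,0],
  ],
  claw=[8.5,8.5,8.5,8.5,8.5],
)

```text
time: 0.93
position: [0.3515, 0.1399, 0.2911]
ee_rot: [0.852, 0.524, -0.0, -0.0]
wrist_force: [1.0, 0.2, -0.3]
width: 0.0849
```

jog_arm(
  dr=[
    [0,0,0],
    [0,0,0],
    [0,0,0],
    [0,0,0],
    [0,0,0],
  ],
  linear=[
    [-2.4,2.5,0],
    [-4.8,5,0],
    [-7.2,7.5,0],
    [-9.6,10,0],
    [-12,12.5,0],
  ],
  claw=[8.5,8.5,8.5,8.5,8.5],
)

```text
time: 1.35
position: [0.409, -0.0236, 0.2911]
ee_rot: [0.852, 0.524, -0.0, -0.0]
wrist_force: [1.2, 0.2, -0.3]
width: 0.0851
```

jog_arm(
  dr=[
    [0,0,-0.08],
    [0,0,-0.16],
    [0,0,-0.24],
    [0,0,-0.32],
    [0,0,-0.32],
  ],
  linear=[
    [-2.4,2.5,0],
    [-4.8,5,0],
    [-7.2,7.5,0],
    [-9.6,10,0],
    [-11.8,12.6,0],
  ],
  claw=[8.5,8.5,8.5,8.5,8.5],
)

```text
time: 1.77
position: [0.468, -0.1858, 0.2909]
ee_rot: [0.757, 0.654, -0.0, -0.0]
wrist_force: [0.2, 1.0, -0.3]
width: 0.0851
```

Run:
```python
from h import *
c=snap('wrist','w1.png'); print(proj(c,[[.505,-.19,.1775],[.431,-.18,.1775],[.468,-.185,.1775]]))
```

```text
[[277.16686415 249.21569281]
 [276.19870012 151.48364759]
 [276.70077857 202.16633391]]
```

View pics/w1.png

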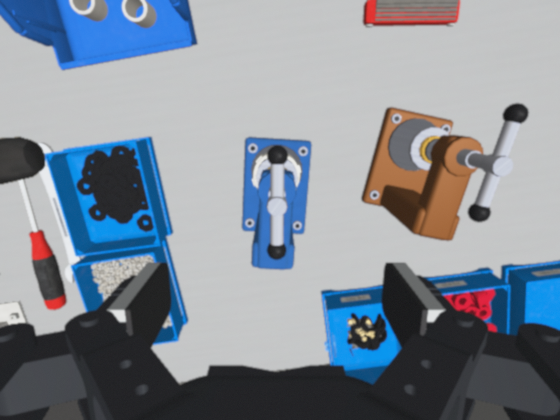

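The close view shows the bar's balls at (278,155) and (277,251), with the middle at (277.5,203). The predicted middle was (276.7,202), so position and yaw agree to about 1 mm. The next move is to descend and grip.

jog_arm(
  dr=[
    [0,0,0],
    [0,0,0],
    [0,0,0],
    [0,0,0],
    [0,0,0],
  ],
  linear=[
    [0,0,3],
    [0,0,6],
    [0,0,9],
    [0,0,11.5],
    [0,0,13.1],
  ],
  claw=[8.5,8.5,8.5,8.5,8.5],
)

```text
time: 2.23
position: [0.4662, -0.1831, 0.1571]
ee_rot: [0.758, 0.653, -0.001, -0.002]
wrist_force: [-0.3, 0.3, -0.2]
width: 0.085
```

jog_arm(
  dr=[
    [0,0,0],
    [0,0,0],
    [0,0,0],
    [0,0,0],
    [0,0,0],
  ],
  linear=[
    [0,0,0],
    [0,0,0],
    [0,0,0],
    [0,0,0],
    [0,0,0],
  ],
  claw=[5,3,2,0.8,0.8],
  force=40,
)

```text
time: 2.65
position: [0.4695, -0.1843, 0.1618]
ee_rot: [0.757, 0.653, 0.001, 0.001]
wrist_force: [-0.4, 0.4, -0.4]
width: 0.025
```

jog_arm(
  dr=[
    [0,0,0],
    [0,0,0],
    [0,0,0],
    [0,0,0],
    [0,0,0],
  ],
  linear=[
    [0,0,0],
    [0,0,0],
    [0,0,0],
    [0,0,0],
    [0,0,0],
  ],
  claw=[0.4,0.4,0.4,0.4,0.4],
  force=40,
)

```text
time: 3.07
position: [0.4691, -0.1853, 0.1616]
ee_rot: [0.758, 0.653, -0.0, 0.002]
wrist_force: [-1.7, -3.7, 5.8]
width: 0.0094
```

```bash
cat > st.py <<'E'
from h import *
from scipy.spatial.transform import Rotation as Ro
s=manip.sense(); x=Ro.from_quat(s['ee_rot']).as_matrix()[:,0]
print('t',round(s['time'],2),'yaw',np.arctan2(x[1],x[0]).round(3),'p',s['position'].round(4),'F',s['wrist_force'].round(1),'T',s['ft_torque'].round(3),'w',round(s['width'],4),'j6',s['qpos'][5].round(3))
E
python3 st.py
```

```text
t 3.07 yaw 1.422 p [ 0.4691 -0.1853  0.1616] F [-1.7 -3.7  5.8] T [-0.875  0.341 -0.01 ] w 0.0094 j6 -0.226
```

Gripped at 9.4 mm. I'll turn clockwise, following the screw down 3 mm/rad.

jog_arm(
  dr=[
    [0,0,0.05],
    [0,0,0.1],
    [0,0,0.15],
    [0,0,0.2],
    [0,0,0.2],
  ],
  linear=[
    [0,0,0.015],
    [0,0,0.03],
    [0,0,0.045],
    [0,0,0.06],
    [0,0,0.06],
  ],
  claw=[0.4,0.4,0.4,0.4,0.4],
  force=50,
)

```text
time: 3.48
position: [0.469, -0.1855, 0.161]
ee_rot: [0.819, 0.573, -0.0, 0.002]
wrist_force: [-1.3, -4.5, 6.5]
width: 0.0085
```

```bash
python3 st.py
```

```text
t 3.48 yaw 1.221 p [ 0.469  -0.1855  0.161 ] F [-1.3 -4.5  6.5] T [-0.871  0.368  0.001] w 0.0085 j6 -0.025
```

jog_arm(
  dr=[
    [0,0,0.05],
    [0,0,0.1],
    [0,0,0.15],
    [0,0,0.15],
    [0,0,0.15],
  ],
  linear=[
    [0,0,0.015],
    [0,0,0.03],
    [0,0,0.045],
    [0,0,0.045],
    [0,0,0.045],
  ],
  claw=[0.4,0.4,0.4,0.4,0.4],
  force=50,
)

```text
time: 3.9
position: [0.469, -0.1856, 0.1605]
ee_rot: [0.86, 0.511, -0.0, 0.002]
wrist_force: [-2.0, -5.3, 6.2]
width: 0.0089
```

```bash
python3 st.py
```

```text
t 3.9 yaw 1.072 p [ 0.469  -0.1856  0.1605] F [-2.  -5.3  6.2] T [-0.941  0.355  0.027] w 0.0089 j6 0.124
```

The z torque reads near zero where I'd expect about 0.2 N m, so I need to check that the handle is really turning with the hand.

Run:
```python
from h import *
w=snap('wrist','w2.png')['frame'];s=snap('scene','s2.png')['frame']
cv2.imwrite('pics/v2.png',np.hstack([cv2.resize(w,(400,300)),cv2.resize(s[150:255,210:350],(400,300),interpolation=2)])[:,:,::-1])
```

```text
(no output)
```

View pics/v2.png

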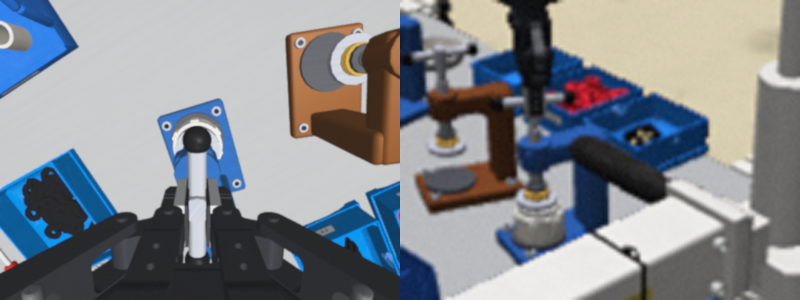

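The view from the wrist shows the bar, its ball at (198,138), still in line with the tool while the clamp body has rotated. So the handle is following, and the low torque is just because the arm is at rest. I'll read it while moving instead.

jog_arm(
  dr=[
    [0,0,0.02],
    [0,0,0.04],
    [0,0,0.06],
    [0,0,0.08],
    [0,0,0.1],
  ],
  linear=[
    [0,0,0.006],
    [0,0,0.012],
    [0,0,0.018],
    [0,0,0.024],
    [0,0,0.03],
  ],
  claw=[0.4,0.4,0.4,0.4,0.4],
)

```text
time: 4.42
position: [0.469, -0.1856, 0.1603]
ee_rot: [0.884, 0.467, -0.0, 0.002]
wrist_force: [-1.5, -5.4, 7.6]
width: 0.0088
```

```bash
python3 st.py
```

```text
t 4.42 yaw 0.972 p [ 0.469  -0.1856  0.1603] F [-1.5 -5.4  7.6] T [-0.992  0.408  0.175] w 0.0088 j6 0.224
```

jog_arm(
  dr=[
    [0,0,0.02],
    [0,0,0.04],
    [0,0,0.06],
    [0,0,0.08],
    [0,0,0.1],
  ],
  linear=[
    [0,0,0.006],
    [0,0,0.012],
    [0,0,0.018],
    [0,0,0.024],
    [0,0,0.03],
  ],
  claw=[0.4,0.4,0.4,0.4,0.4],
)

```text
time: 4.83
position: [0.4689, -0.1857, 0.1599]
ee_rot: [0.907, 0.422, -0.0, 0.002]
wrist_force: [-1.1, -4.4, 6.6]
width: 0.0091
```

```bash
python3 st.py
```

```text
t 4.83 yaw 0.872 p [ 0.4689 -0.1857  0.1599] F [-1.1 -4.4  6.6] T [-1.073  0.399  0.138] w 0.0091 j6 0.324
```

jog_arm(
  dr=[
    [0,0,0.02],
    [0,0,0.04],
    [0,0,0.06],
    [0,0,0.08],
    [0,0,0.1],
  ],
  linear=[
    [0,0,0.006],
    [0,0,0.012],
    [0,0,0.018],
    [0,0,0.024],
    [0,0,0.03],
  ],
  claw=[0.4,0.4,0.4,0.4,0.4],
)

```text
time: 5.25
position: [0.4689, -0.1858, 0.1596]
ee_rot: [0.926, 0.376, -0.0, 0.002]
wrist_force: [-1.8, -5.6, 6.6]
width: 0.0089
```

```bash
python3 st.py
```

```text
t 5.25 yaw 0.772 p [ 0.4689 -0.1858  0.1596] F [-1.8 -5.6  6.6] T [-1.091  0.41   0.198] w 0.0089 j6 0.424
```

jog_arm(
  dr=[
    [0,0,0.02],
    [0,0,0.04],
    [0,0,0.06],
    [0,0,0.08],
    [0,0,0.1],
  ],
  linear=[
    [0,0,0.006],
    [0,0,0.012],
    [0,0,0.018],
    [0,0,0.024],
    [0,0,0.03],
  ],
  claw=[0.4,0.4,0.4,0.4,0.4],
)

```text
time: 5.67
position: [0.4688, -0.1858, 0.1594]
ee_rot: [0.944, 0.33, -0.0, 0.002]
wrist_force: [-2.4, -6.3, 6.6]
width: 0.0086
```

```bash
python3 st.py
```

```text
t 5.67 yaw 0.672 p [ 0.4688 -0.1858  0.1594] F [-2.4 -6.3  6.6] T [-1.116  0.457  0.225] w 0.0086 j6 0.524
```

jog_arm(
  dr=[
    [0,0,0.02],
    [0,0,0.04],
    [0,0,0.06],
    [0,0,0.08],
    [0,0,0.1],
  ],
  linear=[
    [0,0,0.006],
    [0,0,0.012],
    [0,0,0.018],
    [0,0,0.024],
    [0,0,0.03],
  ],
  claw=[0.4,0.4,0.4,0.4,0.4],
)

```text
time: 6.08
position: [0.4688, -0.1858, 0.1591]
ee_rot: [0.959, 0.282, 0.0, 0.002]
wrist_force: [-2.7, -5.4, 6.8]
width: 0.009
```

```bash
python3 st.py
```

```text
t 6.08 yaw 0.572 p [ 0.4688 -0.1858  0.1591] F [-2.7 -5.4  6.8] T [-1.109  0.509  0.275] w 0.009 j6 0.624
```

jog_arm(
  dr=[
    [0,0,0.02],
    [0,0,0.04],
    [0,0,0.06],
    [0,0,0.08],
    [0,0,0.1],
  ],
  linear=[
    [0,0,0.006],
    [0,0,0.012],
    [0,0,0.018],
    [0,0,0.024],
    [0,0,0.03],
  ],
  claw=[0.4,0.4,0.4,0.4,0.4],
)

```text
time: 6.5
position: [0.4687, -0.1859, 0.1589]
ee_rot: [0.972, 0.234, 0.0, 0.002]
wrist_force: [-2.9, -5.5, 7.4]
width: 0.0088
```

```bash
python3 st.py
```

```text
t 6.5 yaw 0.472 p [ 0.4687 -0.1859  0.1589] F [-2.9 -5.5  7.4] T [-1.127  0.577  0.257] w 0.0088 j6 0.724
```

jog_arm(
  dr=[
    [0,0,0.02],
    [0,0,0.04],
    [0,0,0.06],
    [0,0,0.08],
    [0,0,0.1],
  ],
  linear=[
    [0,0,0.006],
    [0,0,0.012],
    [0,0,0.018],
    [0,0,0.024],
    [0,0,0.03],
  ],
  claw=[0.4,0.4,0.4,0.4,0.4],
)

```text
time: 6.92
position: [0.4687, -0.1859, 0.1586]
ee_rot: [0.983, 0.185, 0.0, 0.002]
wrist_force: [-3.4, -5.9, 7.9]
width: 0.0088
```

```bash
python3 st.py
python3 - <<'E'
from h import *
a=snap('scene','s3.png')['frame'];o=load('s1')['frame'];m=load('s2')['frame']
v=[cv2.resize(i[200:245,235:282],(260,250),interpolation=2) for i in(o,m,a)]
cv2.imwrite('pics/v3.png',np.hstack(v)[:,:,::-1])
E
```

```text
t 6.92 yaw 0.372 p [ 0.4687 -0.1859  0.1586] F [-3.4 -5.9  7.9] T [-1.183  0.655  0.309] w 0.0088 j6 0.824
```

View pics/v3.png

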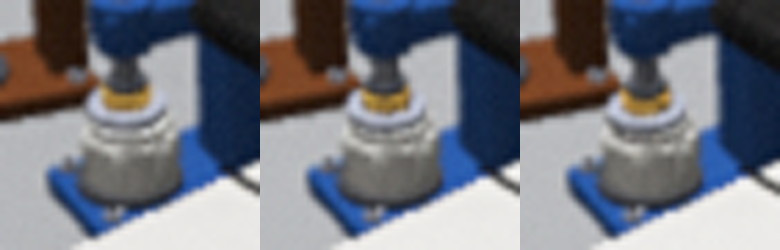

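The three crops (start, mid, now) show the plate going down onto the nut at about (640,110) in the montage, and the nut hasn't moved. Torque has risen from about 0.16 to 0.31 N m, which puts contact at roughly 0.65–0.8 rad of turn. I'll add a little more.

jog_arm(
  dr=[
    [0,0,0.02],
    [0,0,0.04],
    [0,0,0.06],
    [0,0,0.08],
  ],
  linear=[
    [0,0,0.006],
    [0,0,0.012],
    [0,0,0.018],
    [0,0,0.024],
  ],
  claw=[0.4,0.4,0.4,0.4],
)

```text
time: 7.3
position: [0.4686, -0.1859, 0.1584]
ee_rot: [0.989, 0.146, 0.0, 0.002]
wrist_force: [-3.5, -5.8, 8.7]
width: 0.009
```

```bash
python3 st.py
python3 - <<'E'
import numpy as np
from scipy.optimize import curve_fit
x=np.array([.45,.55,.65,.75,.85,.95,1.05]);y=np.array([.175,.138,.198,.225,.275,.257,.309])
from h import manip
x=np.append(x,1.13);y=np.append(y,manip.sense()['ft_torque'][2])
p,c=curve_fit(lambda x,b,c:b+.5*np.maximum(0,x-c),x,y,[.17,.7]);print(p,np.sqrt(np.diag(c)))
E
```

```text
t 7.3 yaw 0.292 p [ 0.4686 -0.1859  0.1584] F [-3.5 -5.8  8.7] T [-1.145  0.739  0.392] w 0.009 j6 0.903
[0.17033333 0.70345781] [0.0188742  0.04774837]
```

The fit puts contact at 0.70±0.05 rad, so the handle is about 0.43 rad past contact (roughly 75 N), inside the firm window. I'll let go and retreat upward.

jog_arm(
  dr=[
    [0,0,0],
    [0,0,0],
    [0,0,0],
    [0,0,0],
    [0,0,0],
  ],
  linear=[
    [0,0,0],
    [0,0,0],
    [0,0,0],
    [0,0,0],
    [0,0,0],
  ],
  claw=[1.5,3,5,7,8.5],
)

```text
time: 7.72
position: [0.4682, -0.1836, 0.1566]
ee_rot: [0.989, 0.146, -0.0, -0.0]
wrist_force: [0.2, 0.3, -1.0]
width: 0.0629
```

jog_arm(
  dr=[
    [0,0,0],
    [0,0,0],
    [0,0,0],
    [0,0,0],
    [0,0,0],
  ],
  linear=[
    [0,0,0],
    [0,0,0],
    [0,0,-0.5],
    [0,0,-2],
    [0,0,-4],
  ],
  claw=[8.5,8.5,8.5,8.5,8.5],
)

```text
time: 8.13
position: [0.4671, -0.1834, 0.1962]
ee_rot: [0.989, 0.146, -0.002, -0.001]
wrist_force: [0.3, 0.5, -0.5]
width: 0.085
```

jog_arm(
  dr=[
    [0,0,0],
    [0,0,0],
    [0,0,0],
    [0,0,0],
    [0,0,0],
  ],
  linear=[
    [0,0,-3],
    [0,0,-6],
    [0,0,-9],
    [0,0,-9],
    [0,0,-9],
  ],
  claw=[8.5,8.5,8.5,8.5,8.5],
)

```text
time: 8.55
position: [0.4697, -0.1845, 0.2892]
ee_rot: [0.989, 0.146, 0.002, 0.001]
wrist_force: [0.4, 0.4, -0.5]
width: 0.0853
```

```bash
python3 st.py
python3 - <<'E'
from h import *
w=snap('wrist','w4.png')['frame'];s=snap('scene','s4.png')['frame']
cv2.imwrite('pics/v4.png',np.hstack([cv2.resize(w,(400,300)),cv2.resize(s[150:255,180:320],(400,300),interpolation=2)])[:,:,::-1])
E
```

```text
t 8.55 yaw 0.293 p [ 0.4697 -0.1845  0.2892] F [ 0.4  0.4 -0.5] T [-0.061  0.009  0.01 ] w 0.0853 j6 0.903
```

View pics/v4.png

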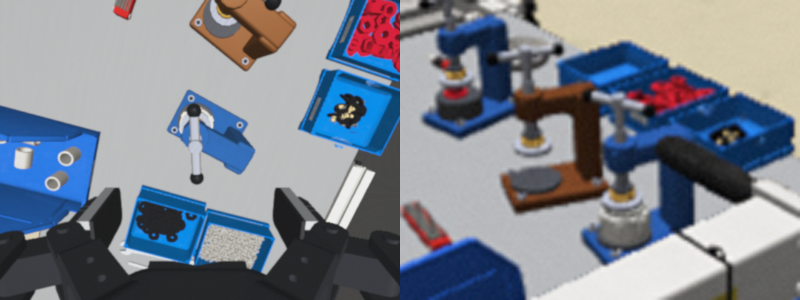

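The handle has stayed in line with the released tool, balls at (195,112) and (197,178), so it didn't spring back. The nut stands upright under the plate, and the red-cap clamp looks the same as before.

```bash
python3 -c "from h import *; print(manip.sign_off())"
```

```text
the job is handed in; nothing more can be done
None
```

I gripped the T-handle of the blue clamp holding the white nut, turned it about 1.13 rad clockwise, let go and raised the arm clear. The job was handed in at about 8.6 s.

- **Clamping:** turning torque rose from about 0.17 to 0.39 N m. The fit puts contact at 0.70 ± 0.05 rad, so the handle ended about 0.43 rad past contact, or roughly 75 N. This is an estimate from noisy torque readings (about ±0.03 N m). I had no direct reading of the clamping force.
- **Torque at rest:** readings were near zero whenever the arm stopped, which looked wrong at first. A picture showed the handle was following, so I took the later readings at the end of moving rows.
- **Last checks:** the final picture shows the handle where I left it and the nut upright under the plate. The wrist force is near zero and the gripper is open above the clamp. The red-cap clamp looks unchanged and I never went near it.

No check failed.

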